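# Tighten the bar clamp with the big hex key

### The job

Take the big T-handled hex key out of the wooden stand and lower it into the bore of the bar clamp; you cannot see which way the screw's hexagon lies, so rest the key on the screw with only light pressure (a kilogram or so at most), turn it until it drops in, and let it go fully home in the socket before you turn the screw with it. Then turn the screw clockwise (seen from above) until it stops, and let go, leaving the key standing upright in the screw. Never push hard on the screw or the clamp, and leave the spare key, the bottles, the beaker and the dish where they are.

Things in the scene. Friction and masses are not known exactly. Their poses are not given: they have to be found in the camera images.
- hex_key_grip (a point): Centre of the handle of the big T-handled hex key, the larger of the two keys in the wooden stand. The handle is a black flat-sided bar 90 mm long (its x axis), 30 mm wide (y) and 28 mm high; z points up along the shank, which ends 134 mm below this point. Mass about 0.32 kg. It starts upright with its foot 45 mm deep in a loose round hole of 23 mm.
- hex_key_tip (a point): Centre of the big key's flat foot, 134 mm below the handle centre; same axes. The steel shank is a hexagon 19 mm across flats (21.9 mm across corners), 120 mm long from the handle's underside; two flats face along the handle (+x and -x), and the form repeats every 60 degrees.
- stand: Wooden key stand, a fixed block 70 x 180 x 60 mm (x, y, z). Origin: centre of its underside. The big key stands in the hole 55 mm from its middle towards its -y end, the spare key in the hole towards its +y end. Hole floors 15 mm above the desk.
- spare_key_grip (a point): Centre of the handle of the spare hex key (bar 60 x 22 x 22 mm, shank 12 mm hexagon 95 mm long): leave it in the stand.
- clamp: Bar clamp, fixed to the desk: grey base 110 x 150 x 14 mm, aluminium block 66 x 66 mm rising to 75 mm, on it a dark flared steel guide bush up to 85 mm; a 14 mm steel bar 220 mm long lies level through the block along y. Origin: centre of its underside, z up; the bore's axis is the z axis.
- bore_mouth (a point): Centre of the mouth of the guide bush, 85 mm above the desk. The mouth is 33 mm wide and narrows over 10 mm to a round upright bore of 23 mm, which leads straight down to the screw.
- socket (a point): Centre of the mouth of the screw's hexagon socket, on the bore's axis, 40 mm below the bush's mouth (45 mm above the desk), sinks with it. 19.8 mm across flats, 10 mm deep: fully home the key's foot is 10 mm below it. How the hexagon lies is NOT known and is not this point's yaw: a key that does not match rests on the rim and drops in after up to 60 degrees of turning.
- washer (a joint): How far the screw is pressed down on its spring, m: 0 at rest, about 1 mm for every 4 N pressed (plus a preload of about 2 N). Over 3 mm (about 14 N) is too hard.
- screw (a joint): Turn of the screw, rad, growing clockwise seen from above: starts loose between 0 and 0.35 and stops dead at 1.0 (tight). It turns stiffly (about 0.12 N m) and stays where it is left; this value does not tell how the hexagon lies.
- reagent_bottle_center (a point): Middle of a small brown reagent bottle, 44 mm wide and 85 mm high, standing between the clamp and the stand; leave it.
- dish_center (a point): Middle of a small white porcelain dish, 72 mm wide and 24 mm high, between and beyond the clamp and the stand; leave it.
- beaker_center (a point): Middle of a glass beaker, 70 mm wide and 90 mm high, at the left; leave it.
- wash_bottle_center (a point): Middle of a white plastic bottle, 52 mm wide and 110 mm high, at the right; leave it.
- screw_mark (a point): A point on the screw's flank, 12 mm out from its axis and 23 mm below the socket's mouth; it turns and sinks with the screw (out of sight in the block, and it does not tell how the hexagon lies).
Things that resemble listed ones, but are neither listed nor needed, are in the scene too. What is shaped like the part that bears hex_key_grip but blue or green is not meant.

How it is judged (in metres and radians):
On the way, in this order (a step that is already met when the one before it is completed fails the run):
1. the big key has dropped fully home in the screw's socket while the screw is not yet tight (z of hex_key_tip in the frame of socket below -0.0075 m and horizontal distance between hex_key_tip and socket below 0.004 m and angle between hex_key_tip's own z axis and vertical below 0.1 rad), for 0.1 s.
2. the screw is turned clockwise to its stop with the key in it (value of joint screw above 0.92 rad and z of hex_key_tip in the frame of socket below -0.006 m), for 0.1 s.
At the end, for the whole second after the job is handed in: The screw is turned to within 0.08 rad of its stop (joint over 0.92 rad); the big key stands released and at rest in the screw, its foot at least 7.5 mm down in the 10 mm socket, within 4 mm of its axis and upright within 0.1 rad (all of step 1 and value of joint screw above 0.92 rad and linear speed of hex_key below 0.02 m/s); the robot touches nothing.
It fails at once if the screw is pressed down more than 3 mm (about 14 N) (value of joint washer above 0.003 m).
It fails at once if the big key is pushed against the clamp with more than 30 N (contact force between hex_key and clamp above 30 N).
It fails at once if the screw is being turned on, more than about 25 degrees from its start, by a key that is only partly in (less than 6 mm of the 10 mm) (distance of screw_mark from where it was at the start of the episode above 0.006 m and (velocity of joint screw above 0.1 rad/s or velocity of joint screw below -0.1 rad/s) and z of hex_key_tip in the frame of socket between -0.006 and 0.002 m and horizontal distance between hex_key_tip and socket below 0.004 m).
It fails at once if the spare key, a bottle, the beaker or the dish is disturbed (distance of spare_key_grip from where it was at the start of the episode above 0.03 m or distance of any of reagent_bottle_center, dish_center, beaker_center, wash_bottle_center from where it was at the start of the episode above 0.04 m).
It also fails if it takes over 72 s, if anything falls off the work surface, if the arm or the gripper's body presses on something with over 40 N, if the wrist force passes 120 N, or if a joint passes its speed limit or range.

### The arm

A 7-joint arm with a two-finger parallel gripper is mounted at the origin on the work surface. World frame = base frame: x ahead of the robot, y to its left, z up, the work surface at z = 0. Lengths are in mm, angles in rad, forces in N, time in s.
With the tool pointing down it reaches from about 425 to 975 mm from the base axis. Payload 16.7 kg.
Tool frame: the origin (TCP) lies midway between the tips of the shut fingers; the grasp point (between the pads) lies 19 mm behind it (bot.pinch_z is the distance from the TCP to the grasp point, in mm); z points along the fingers, y is the direction in which the jaws open and shut (so a half turn about z gives the same grasp; the last joint's range is limited). The gripper opens to 85 mm and grips with 20 to 120 N. Pads are 22 mm wide; open, the fingers measure 114 mm over their backs; the gripper's body (76 mm by 85 mm) begins 54 mm behind the grasp point. The pads swing forward as they close: fully open they stand 13 mm farther back than shut.
Start: joints at [-1.415, 0.426, 0.074, 1.606, -0.034, 1.111, -0.067], TCP at [203.218, 643.645, 231.302] pointing down, gripper open.
Joint ranges: [-2.85, 2.85], [-0.5, 2.14], [-1.23, 1.37], [0.21, 2.46], [-1.02, 4.16], [0.16, 2.05], [-2.73, 2.73]. Speed limits (rad/s): [1.89, 1.89, 2.39, 2.39, 3.01, 3.01, 3.01].

### API

Orientations are given as a unit quaternion [x, y, z, w].
In Python, from workcell import bot, command_gripper, kin, imaging, finder gives the robot as it stands. Calls block until the motion is done:
- bot.goto(position, orientation): joint-space move of the TCP to a pose.
- bot.move_linear(position, frame=None, velocity=150, f_stop=None): straight line of the TCP; frame=None keeps the orientation; velocity is the mean speed in mm/s. With f_stop (N) it stops when the force on the tool has changed by that much, and returns True; else False.
- bot.goto_joints(angles): joint-space move.
- command_gripper(opening, strength=None): finger opening in mm; strength is the grip in N (None keeps the last); returns when the fingers have stopped.
- bot.pause(seconds).
- kin.solve_ik(position, orientation): joint angles nearest the present ones, or None.
- imaging.grab_frame(name): name is "scene" or "top" or "wrist"; returns the picture (400x640x3 uint8, blue, green, red); there is no depth.
- imaging.camera_params(name): a dict with "camera_matrix" (3x3 intrinsics, pixels), "R" (3x3) and "t" (3): a world point X has camera coordinates R X + t. Camera axes: x right, y down, z forward; pixel columns grow to the right and rows downward; lengths in mm; the calibration is good to about 2 mm. A picture is of the moment at which its call begins: read the wrist's pose just before it. camera_params takes no time and is no camera call; for the wrist camera it gives the pose at the moment of the call.
A pose or a line that the arm cannot do raises bot.IKError and nothing moves.
- bot.close_job(): hands the job in, once; it reports no verdict.
Trained networks look in the newest picture that a camera, given by its name, has taken for a name from the list of things; names that differ only in an ending like _2 or _b are one class to them, and where a whole thing is asked for, a point or a joint stands for the part that bears it (a point fixed in the world has none). Each returns a list of dicts, best first, with "conf" (0 to 1); they miss things now and then, are a little off and sometimes report something else, mostly with a low value. They report only what shows in the picture. A call takes as long as a camera call. They do not tell look-alikes from the thing itself.
- finder.silhouettes(label, camera): "mask" (400x640 bool, what is visible of it).
- finder.place_of(label, camera): "position" ([x, y, z] in mm, in the coordinates of the camera as it stood for that picture, good to about 4 mm: a listed point, or the origin of a listed thing).
Readings, each from a call of its own:
- bot.read_t(): time.
- bot.read_q(): joint angles.
- bot.read_qd(): joint speeds.
- bot.read_effort(): joint torques, N m.
- bot.read_position(): TCP position.
- bot.read_tcp_rot(): TCP orientation.
- bot.read_ft_force(): force on the tool from outside, world axes, zero at the start.
- bot.read_torque(): the same for the moment, N m.
- bot.read_grip_width(): finger opening in mm.
Only numpy, scipy, OpenCV 4.12 (cv2) and the standard library are available. Lean on these libraries where they do the work, as an engineer would, in place of code of your own. Each camera call takes 0.05 s, during which the arm holds its last target.

## Working session

There is one attempt and no reset: what is moved stays moved. The work goes in short steps, each a Python script; the robot and the scene stay as the last script left them, time stands still between calls to the robot, and variables do not carry over. Pictures are saved under pics/ and viewed, and the job is handed in when it is done.

```bash
ls; mkdir -p pics; cat > h.py <<'E'
import numpy as np, cv2
from workcell import bot, command_gripper, kin, imaging, finder
def toworld(p,cam,P=None):
    P=P or imaging.camera_params(cam); R=np.array(P["R"]);t=np.array(P["t"])
    return R.T@(np.array(p)-t)
def proj(X,cam):
    P=imaging.camera_params(cam); c=np.array(P["R"])@np.array(X)+np.array(P["t"]); u=np.array(P["camera_matrix"])@c; return u[:2]/u[2]
E
python3 - <<'E'
from h import *
for c in ["scene","top","wrist"]:
    im=imaging.grab_frame(c); cv2.imwrite(f"pics/{c}0.png",im)
    for l in ["hex_key_grip","stand","clamp","bore_mouth","spare_key_grip","reagent_bottle_center"]:
        try:
            r=finder.place_of(l,c)
            print(c,l,[(round(d["conf"],2),np.round(toworld(d["position"],c)).tolist(),np.round(proj(toworld(d["position"],c),c)).tolist()) for d in r[:3]])
        except Exception as e: print(c,l,e)
print(bot.read_t(),bot.read_tcp_rot())
E
```

```text
pics
scene hex_key_grip [(0.96, [284.0, 307.0, 136.0], [445.0, 217.0]), (0.87, [538.0, 172.0, 156.0], [345.0, 227.0]), (0.76, [421.0, 101.0, 137.0], [357.0, 204.0])]
scene stand [(0.58, [540.0, 225.0, 5.0], [357.0, 279.0]), (0.24, [529.0, 172.0, 19.0], [346.0, 263.0]), (0.21, [546.0, 283.0, 121.0], [373.0, 259.0])]
scene clamp [(0.8, [584.0, -230.0, 4.0], [251.0, 213.0]), (0.39, [532.0, 168.0, 17.0], [344.0, 264.0])]
scene bore_mouth [(0.62, [587.0, -228.0, 86.0], [248.0, 192.0])]
scene spare_key_grip [(0.59, [545.0, 284.0, 122.0], [374.0, 259.0]), (0.58, [432.0, -9.0, 43.0], [329.0, 214.0])]
scene reagent_bottle_center [(0.61, [429.0, -10.0, 42.0], [329.0, 214.0])]
top hex_key_grip [(0.96, [369.0, 221.0, 132.0], [249.0, 233.0]), (0.92, [604.0, 452.0, 135.0], [169.0, 148.0]), (0.7, [536.0, 176.0, 149.0], [265.0, 173.0])]
top stand [(0.75, [537.0, 232.0, -1.0], [255.0, 180.0])]
top clamp [(0.57, [582.0, -232.0, -3.0], [403.0, 167.0]), (0.55, [546.0, 283.0, 121.0], [229.0, 170.0])]
top bore_mouth [(0.87, [583.0, -232.0, 89.0], [409.0, 162.0])]
top spare_key_grip [(0.76, [549.0, 284.0, 119.0], [229.0, 169.0])]
top reagent_bottle_center [(0.61, [429.0, -10.0, 39.0], [332.0, 214.0])]
wrist hex_key_grip [(0.63, [280.0, 311.0, 135.0], [37.0, 358.0])]
wrist stand []
wrist clamp []
wrist bore_mouth []
wrist spare_key_grip []
wrist reagent_bottle_center []
1.05 [ 1.52307191e-01  9.88333203e-01  7.65571772e-07 -1.79640258e-05]
```

View pics/scene0.png

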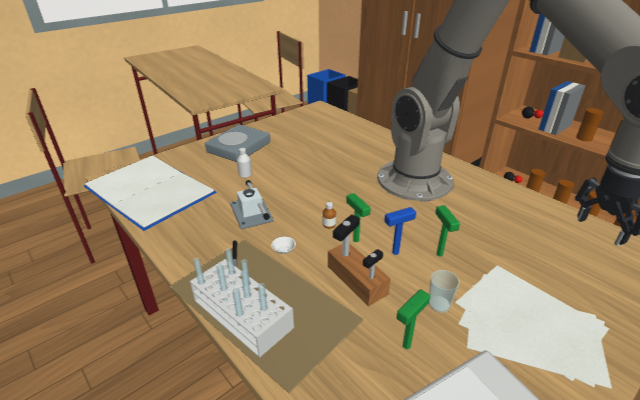

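View pics/top0.png

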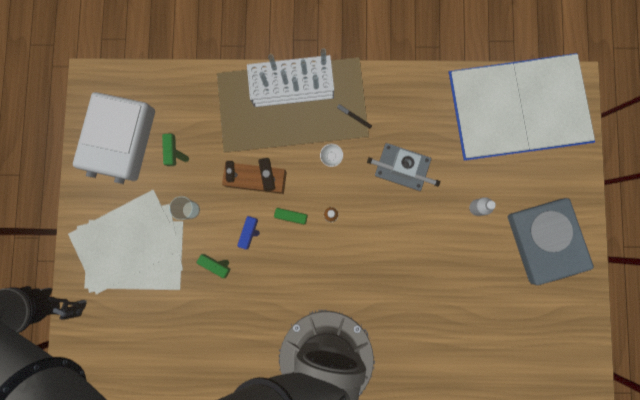

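```bash
python3 - <<'E'
import cv2
im=cv2.imread("pics/top0.png");cv2.imwrite("pics/topcrop.png",cv2.resize(im[130:220,205:315],None,fx=7,fy=6.6,interpolation=cv2.INTER_CUBIC))
E
```

```text
(no output)
```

View pics/topcrop.png

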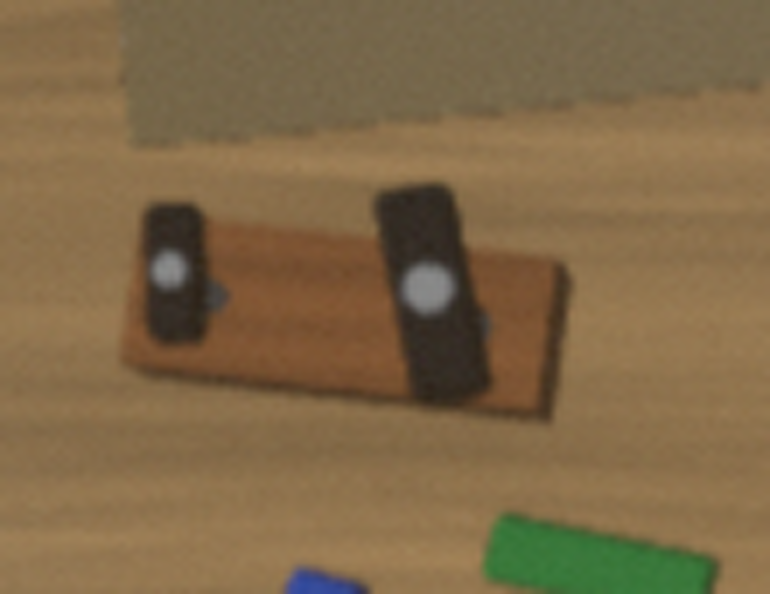

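The black T-key at top-view pixel (266,173) is the larger of the two in the wooden stand, and the enlarged crop confirms it. The spare is at (229,170). The green keys at (168,148), (291,215) and (213,265) and the blue one at (247,232) are look-alikes standing outside the stand. Next: check IK over the range of yaws I need, then look with the wrist camera.

```bash
cat >> h.py <<'E'
from scipy.spatial.transform import Rotation as Ro
def Q(deg): return (Ro.from_euler('z',deg,degrees=True)*Ro.from_euler('x',180,degrees=True)).as_quat()
E
python3 - <<'E'
from h import *
for d in range(-180,360,30):
    a=kin.solve_ik([537,174,300],Q(d)); b=kin.solve_ik([584,-231,250],Q(d))
    print(d,None if a is None else np.round(a,2), None if b is None else np.round(b,2))
E
```

```text
-180 [-0.77  0.19  0.4   1.79 -0.08  1.17  1.23] [-0.38  0.46  0.9   1.73 -0.39  1.14  2.21]
-150 [-0.69  0.19  0.31  1.79 -0.06  1.17  1.73] [ 0.78  0.41 -0.66  1.66  0.27  1.17  2.14]
-120 [-0.63  0.19  0.24  1.79 -0.05  1.17  2.24] [ 1.01  0.52 -1.03  1.65  0.47  1.24  2.51]
-90 [ 0.4   0.34 -1.03  1.73  0.31  1.25  2.44] [-0.54  0.62  1.21  1.74 -0.61  1.23 -2.3 ]
-60 [-1.37  0.38  1.23  1.82 -0.38  1.22 -2.64] [-0.54  0.62  1.21  1.74 -0.61  1.23 -1.78]
-30 [-1.37  0.38  1.23  1.82 -0.38  1.22 -2.12] [-0.54  0.62  1.21  1.74 -0.61  1.23 -1.26]
0 [-1.09  0.23  0.79  1.81 -0.18  1.18 -1.81] [-0.41  0.47  0.94  1.73 -0.41  1.15 -0.91]
30 [-1.04  0.22  0.73  1.81 -0.16  1.17 -1.31] [-0.5   0.57  1.13  1.74 -0.55  1.2  -0.27]
60 [-0.99  0.21  0.66  1.8  -0.14  1.17 -0.8 ] [-0.54  0.63  1.22  1.74 -0.62  1.23  0.32]
90 [-0.98  0.21  0.65  1.8  -0.14  1.17 -0.28] [-0.47  0.52  1.05  1.74 -0.49  1.17  0.72]
120 [-0.91  0.2   0.57  1.8  -0.12  1.17  0.22] [-0.39  0.46  0.92  1.73 -0.4   1.15  1.17]
150 [-0.84  0.2   0.48  1.8  -0.1   1.17  0.72] [-0.38  0.46  0.9   1.73 -0.39  1.14  1.68]
180 [-0.77  0.19  0.4   1.79 -0.08  1.17  1.23] [-0.38  0.46  0.9   1.73 -0.39  1.14  2.21]
210 [-0.69  0.19  0.31  1.79 -0.06  1.17  1.73] [ 0.78  0.41 -0.66  1.66  0.27  1.17  2.14]
240 [-0.63  0.19  0.24  1.79 -0.05  1.17  2.24] [ 1.01  0.52 -1.03  1.65  0.47  1.24  2.51]
270 [ 0.4   0.34 -1.03  1.73  0.31  1.25  2.44] [-0.54  0.62  1.21  1.74 -0.61  1.23 -2.3 ]
300 [-1.37  0.38  1.23  1.82 -0.38  1.22 -2.64] [-0.54  0.62  1.21  1.74 -0.61  1.23 -1.78]
330 [-1.37  0.38  1.23  1.82 -0.38  1.22 -2.12] [-0.54  0.62  1.21  1.74 -0.61  1.23 -1.26]
```

```bash
python3 - <<'E'
from h import *
bot.goto([537,174,270],Q(190))
im=imaging.grab_frame("wrist"); P=imaging.camera_params("wrist"); print(bot.read_t(),bot.read_position(), "cam",-np.array(P["R"]).T@P["t"])
cv2.imwrite("pics/w1.png",im)
r=finder.place_of("hex_key_grip","wrist"); print([(d["conf"],toworld(d["position"],"wrist")) for d in r])
for l in ["hex_key_tip","stand","spare_key_grip"]:
    r=finder.place_of(l,"wrist"); print(l,[(d["conf"],toworld(d["position"],"wrist")) for d in r])
r=finder.silhouettes("hex_key_grip","wrist")
out=im.copy()
for i,d in enumerate(r):
    m=d["mask"].astype(np.uint8); c=max(cv2.findContours(m,0,2)[0],key=cv2.contourArea); print(d["conf"],m.sum(),cv2.minAreaRect(c))
    cv2.drawContours(out,[c],-1,(0,0,255),1)
cv2.imwrite("pics/w1m.png",out); np.savez("w1.npz",R=P["R"],t=P["t"],K=P["camera_matrix"])
E
```

```text
3.175 [536.76778674 174.91477477 269.83791342] cam [469.00961671 162.79755356 413.39513149]
[(0.81, array([533.98445126, 171.60634403, 147.14691131])), (0.64, array([373.53314409, 223.14965321, 133.66005451])), (0.58, array([420.33261624, 107.06181148, 130.67804019])), (0.54, array([541.4104871 , 279.48955517, 118.98990958]))]
hex_key_tip [(0.69, array([418.82774963, 103.84732231,  -0.9319464 ])), (0.69, array([371.9680171 , 215.35745162,   1.48187396])), (0.67, array([602.19566712, 454.333844  ,   2.79832736]))]
stand [(0.57, array([5.37250327e+02, 2.23822789e+02, 1.18568120e-01]))]
spare_key_grip [(0.64, array([545.15476993, 279.4075754 , 124.63294258]))]
0.97 4216 ((260.5237731933594, 44.562374114990234), (113.18262481689453, 40.622398376464844), 24.145544052124023)
0.92 3029 ((316.3668212890625, 185.57118225097656), (97.01862335205078, 33.393211364746094), 88.45184326171875)
0.8 2764 ((400.4469299316406, 28.839557647705078), (37.92892837524414, 84.64268493652344), 28.53998374938965)
0.65 3634 ((531.300048828125, 262.9000244140625), (112.25060272216797, 63.95154571533203), 26.56505012512207)
```

View pics/w1m.png

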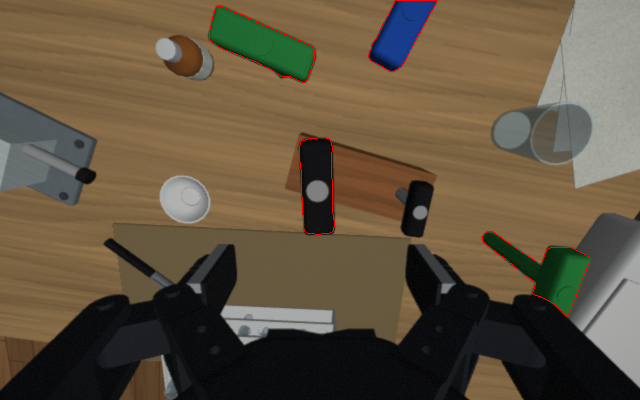

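```bash
cat >> h.py <<'E'
def ray(uv,z,P):
    R=np.array(P["R"]);t=np.array(P["t"]);K=np.array(P["K"] if "K" in P else P["camera_matrix"])
    d=R.T@np.linalg.inv(K)@np.array([*uv,1.]);c=-R.T@t
    return c+d*(z-c[2])/d[2]
E
python3 - <<'E'
from h import *
P=np.load("w1.npz")
im=cv2.imread("pics/w1.png"); g=cv2.cvtColor(im,6)
s=g[178:205,304:331]; m=((s>100)*255).astype(np.uint8); M=cv2.moments(m,True); uv=(304+M["m10"]/M["m00"],178+M["m01"]/M["m00"]); print(uv,ray(uv,163,P))
cv2.imwrite("pics/c.png",cv2.resize(im[125:245,285:345],None,fx=5,fy=5,interpolation=2))
E
```

```text
(316.92857142857144, 190.58) [533.42221486 170.83700901 163.        ]
```

View pics/c.png

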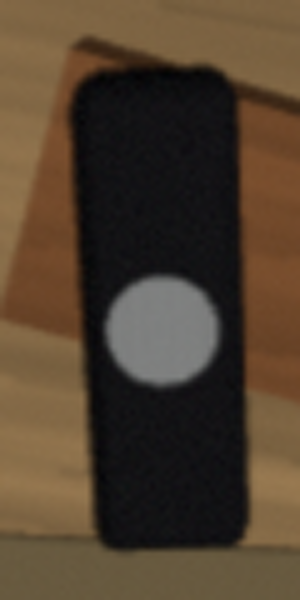

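```bash
python3 - <<'E'
from h import *
P=np.load("w1.npz")
a=ray((285+157.5/5,125+30),163,P);b=ray((285+170.5/5,125+100),163,P);print(a,b,np.degrees(np.arctan2(*(b-a)[1::-1])))
bot.goto([533.6,171.2,200],Q(190))
E
```

```text
[501.87065214 164.95009526 163.        ] [565.8500593  178.56068434 163.        ] 12.009721399680222
```

```bash
python3 - <<'E'
from h import *
bot.goto([533.6,171.2,200],Q(192))
bot.move_linear([533.6,171.2,127],velocity=80,f_stop=8)
print(bot.read_position(),bot.read_ft_force())
command_gripper(50);print(bot.read_ft_force())
command_gripper(20,strength=40)
print(bot.read_grip_width(),bot.read_ft_force(),bot.read_torque(),bot.read_t())
im=imaging.grab_frame("wrist");cv2.imwrite("pics/w2.png",im)
E
```

```text
[533.91124765 171.29225917 127.43820372] [ 0.66546086 -0.15833312 -0.59358055]
[ 0.77337148  0.25957288 -0.52563588]
29.77397101109959 [-1.16670455 -0.8948534   2.98223145] [-0.18016584  0.0791966   0.05122115] 5.8583
```

View pics/w2.png

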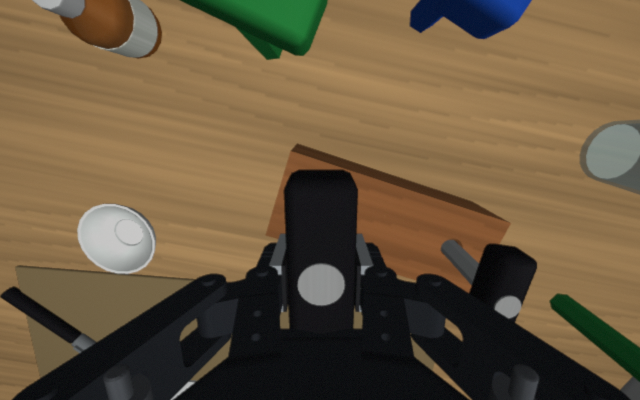

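```bash
python3 - <<'E'
from h import *
print(bot.move_linear([533.9,171.3,175],velocity=80),bot.read_ft_force())
bot.move_linear([533.9,171.3,270],velocity=150)
print(bot.read_ft_force(),bot.read_torque(),bot.read_grip_width())
bot.goto([620,-120,280],Q(185))
im=imaging.grab_frame("wrist");cv2.imwrite("pics/w3.png",im);P=imaging.camera_params("wrist");np.savez("w3.npz",R=P["R"],t=P["t"],K=P["camera_matrix"])
for l in ["bore_mouth","socket","clamp"]:
    r=finder.place_of(l,"wrist"); print(l,[(d["conf"],toworld(d["position"],"wrist")) for d in r])
print(bot.read_t(),bot.read_position())
E
```

```text
False [ 0.42106476 -0.35249351 -4.0885325 ]
[ 0.16595518 -0.01756952 -3.76035306] [0.0013569  0.04251054 0.0765516 ] 29.903802527075037
bore_mouth [(0.8, array([ 586.23390201, -225.86192413,   86.62073904]))]
socket [(0.45, array([ 584.35445002, -229.99170257,   48.23916841]))]
clamp []
8.8083 [ 620.15315563 -118.42117395  279.95763791]
```

View pics/w3.png

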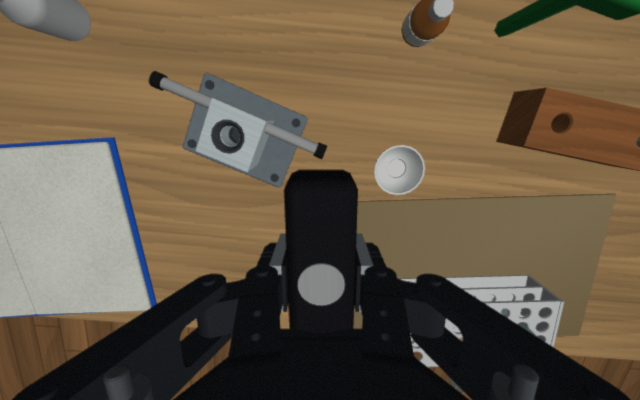

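```bash
python3 - <<'E'
from h import *
P=np.load("w3.npz");im=cv2.imread("pics/w3.png");g=cv2.cvtColor(im,6)
s=g[110:165,200:258].copy();m=(s<85).astype(np.uint8)
cs=cv2.findContours(m,0,1)[0];c=max(cs,key=cv2.contourArea);e=cv2.fitEllipse(cv2.convexHull(c));print(e)
uv=np.array(e[0])+[200,110]
for z in (85,80): print(uv,ray(uv,z,P))
a=ray(uv+[e[1][0]/2,0],85,P);print("radius",np.linalg.norm(a-ray(uv,85,P)))
big=cv2.resize(im[110:165,200:258],None,fx=10,fy=10,interpolation=2);cv2.ellipse(big,((e[0][0]*10+5,e[0][1]*10+5),(e[1][0]*10,e[1][1]*10),e[2]),(0,0,255),1)
cv2.imwrite("pics/c3.png",big)
E
```

```text
((27.354442596435547, 26.034229278564453), (31.244245529174805, 33.68518829345703), 140.5078582763672)
[227.3544426  136.03422928] [ 583.49658922 -229.50136928   85.        ]
[227.3544426  136.03422928] [ 583.96786413 -231.05927369   80.        ]
radius 18.09195594242473
```

View pics/c3.png

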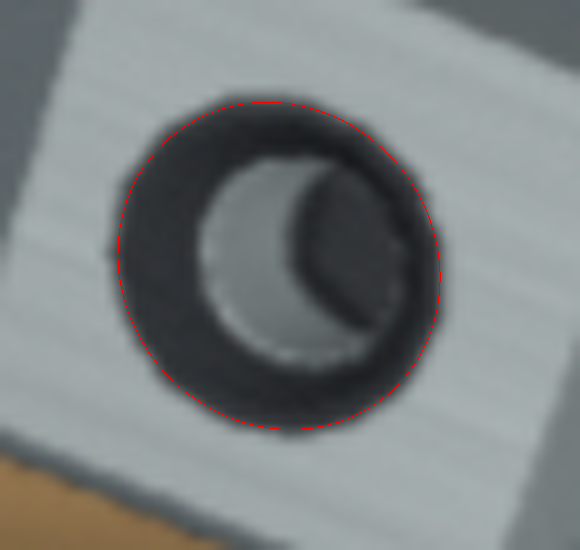

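```bash
python3 - <<'E'
from h import *
P=np.load("w3.npz");im=cv2.imread("pics/w3.png");g=cv2.cvtColor(im,6)
print(ray((229.5,135.7),75,P))
s=g[255:315,290:352];m=((s>120)*255).astype(np.uint8)
cs=cv2.findContours(m,0,1)[0];c=max(cs,key=cv2.contourArea);e=cv2.fitEllipse(c);print(e)
uv=np.array(e[0])+[290,255];p=ray(uv,280+35.6,P);print(uv,p)
tcp=np.array([620.153,-118.42,279.958]);print("off tool frame",Ro.from_quat(Q(185)).inv().apply(p-tcp))
print(bot.read_tcp_rot(),Q(185),bot.read_position())
E
```

```text
[ 583.81571485 -230.07090141   75.        ]
((30.867658615112305, 29.37082290649414), (39.33675765991211, 44.60514450073242), 88.4615249633789)
[320.86765862 284.37082291] [ 620.64511593 -117.67869995  315.6       ]
off tool frame [ -0.55485184   0.69558845 -35.642     ]
[-4.47124771e-02  9.98999869e-01  2.35832801e-04 -1.13246026e-05] [-4.36193874e-02  9.99048222e-01  6.11740603e-17 -2.67091716e-18] [ 620.15315563 -118.42117395  279.95763791]
```

```bash
python3 - <<'E'
from h import *
bot.goto([584,-230,225],Q(180)); bot.pause(0.2)
print(bot.read_position(),np.round(bot.read_q(),2),bot.read_ft_force(),bot.read_t())
for n in("scene","wrist"):
    cv2.imwrite(f"pics/{n}4.png",imaging.grab_frame(n))
im=cv2.imread("pics/scene4.png");cv2.imwrite("pics/c4.png",cv2.resize(im[100:260,180:340],None,fx=3.7,fy=3.7,interpolation=2))
E
```

```text
[ 584.6885636  -229.00763824  225.31086763] [-0.17  0.4   0.58  1.75 -0.24  1.07  2.07] [ 0.04203049  0.3059646  -3.75098123] 9.5833
```

View pics/c4.png

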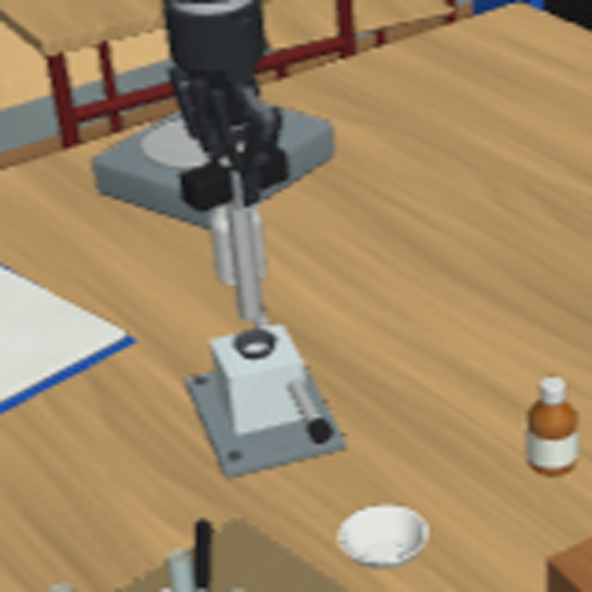

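View pics/wrist4.png

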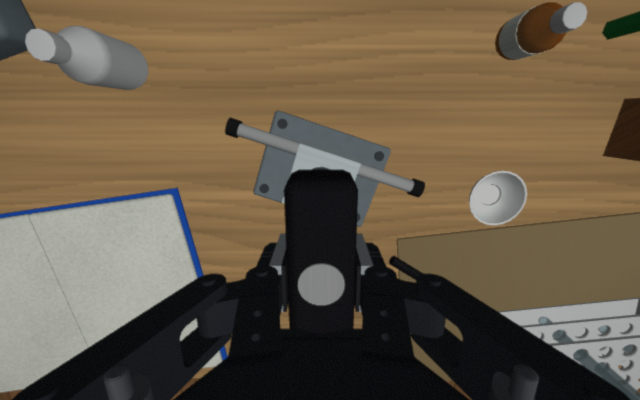

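```bash
python3 - <<'E'
from h import *
for z in (246,232,113,85): print(z,(proj([584.7,-229,z],"scene")-[180,100])*3.7)
E
```

```text
246 [233.93332056 178.48717281]
232 [235.77270404 193.64380053]
113 [250.52965903 315.24197522]
85 [253.78893408 342.09859284]
```

```bash
python3 - <<'E'
from h import *
bot.move_linear([583.3,-231.3,208],frame=Q(180),velocity=60);bot.pause(0.2)
print(bot.read_position(),bot.read_ft_force())
r=bot.move_linear([583.3,-231.3,165],velocity=20,f_stop=4)
print(r,bot.read_position(),bot.read_ft_force(),bot.read_torque(),bot.read_t())
E
```

```text
[ 583.42029916 -231.35575237  208.21559583] [ 0.46081158  0.96525082 -3.4915635 ]
True [ 583.1291381  -230.7381126   185.71579744] [ 2.5057873   0.24262377 -3.84527282] [ 0.15718775 -0.65631218  0.02132379] 11.4833
```

```bash
cat >> h.py <<'E'
def st(l=""): print(l,np.round(bot.read_position(),2),np.round(bot.read_ft_force(),2),np.round(bot.read_torque(),3),round(bot.read_t(),2))
E
python3 - <<'E'
from h import *
p=bot.read_position()
bot.move_linear([584.3,-231,187],velocity=20);bot.pause(0.2);st()
r=bot.move_linear([584.3,-231,175],velocity=20,f_stop=4);st(r)
E
```

```text
[ 584.24 -230.96  186.97] [ 0.37  1.28 -3.07] [ 0.225 -0.141 -0.002] 11.93
False [ 584.19 -230.85  174.83] [-1.28  2.23 -4.89] [0.652 0.097 0.004] 12.68
```

```bash
python3 - <<'E'
from h import *
x,y=584.1,-230.4
for z in (172,168,164,161,159.5):
    r=bot.move_linear([x,y,z],velocity=25,f_stop=5)
    f=bot.read_ft_force();st((r,z))
    x+=float(np.clip(0.25*(f[0]-.2),-.5,.5));y+=float(np.clip(.25*(f[1]-.3),-.5,.5))
    if r or f[2]>0: break
print(x,y)
E
```

```text
(False, 172) [ 584.03 -230.59  171.91] [ 0.09  0.23 -3.99] [ 0.177  0.004 -0.   ] 12.96
(False, 168) [ 583.99 -230.56  167.83] [-0.13  0.25 -3.48] [ 0.087 -0.026  0.024] 13.27
(False, 164) [ 583.91 -230.46  163.79] [ 0.18 -0.12 -4.65] [ 0.061 -0.015 -0.027] 13.57
(False, 161) [ 583.9  -230.54  160.83] [ 0.1   0.32 -3.27] [ 0.022 -0.05  -0.033] 13.84
(False, 159.5) [ 583.96 -230.55  159.43] [ 0.11  0.26 -3.34] [ 0.049 -0.035  0.042] 14.09
583.9390916005007 -230.53976758687486
```

```bash
python3 - <<'E'
from h import *
z=159
while z>147:
    r=bot.move_linear([583.94,-230.54,z],velocity=20,f_stop=5)
    f=bot.read_ft_force()
    if r or f[2]>-1: break
    z-=.5
st((r,z))
E
```

```text
(False, 156.5) [ 584.04 -230.57  156.62] [-0.8  -0.07 -0.32] [ 0.05  -0.013  0.081] 15.59
```

```bash
cat >> h.py <<'E'
def disc():
    im=imaging.grab_frame("wrist");g=cv2.cvtColor(im,6)
    s=g[240:330,285:357];m=((s>120)*255).astype(np.uint8)
    cs=cv2.findContours(m,0,1)[0]
    if not cs: return im,None
    e=cv2.fitEllipse(max(cs,key=cv2.contourArea)); return im,(round(e[0][0]+285,1),round(e[0][1]+240,1),round(e[1][0],1),round(e[1][1],1))
E
python3 - <<'E'
from h import *
print(disc()[1]);
command_gripper(32.5); print(bot.read_grip_width());st(); im,d=disc();print(d);cv2.imwrite("pics/w5.png",im)
t=bot.read_t();bot.move_linear([583.94,-230.54,156.5],frame=Q(176),velocity=20);print(bot.read_t()-t);st();print(disc()[1])
E
```

```text
(320.9, 284.4, 39.4, 44.5)
32.56061946486686
 [ 584.02 -230.58  156.58] [0.23 0.53 0.43] [ 0.01  -0.025  0.056] 15.86
(323.8, 284.1, 39.1, 44.6)
0.25
 [ 583.94 -230.5   156.47] [-0.02  0.55 -0.7 ] [ 0.069 -0.006 -0.006] 16.16
(322.0, 286.5, 39.0, 44.4)
```

View pics/w5.png

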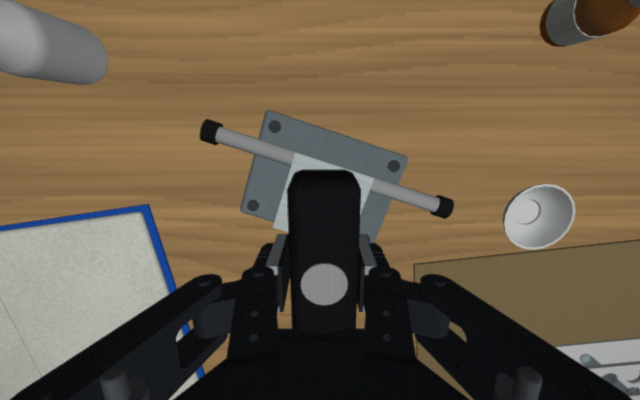

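Force is now about 0 N on the tool, so the key (disc at pixel (324,284)) rests loosely on the screw between the pads. I'll search clockwise in small steps and watch the disc.

```bash
python3 - <<'E'
from h import *
for a in range(173,108,-3):
    bot.move_linear([583.94,-230.54,156.5],frame=Q(a),velocity=20)
    im,d=disc();f=bot.read_ft_force();T=bot.read_torque()
    print(a,d,np.round(f,1),np.round(T,2))
    if d is None or d[2]<37.5: break
cv2.imwrite("pics/w6.png",im);st()
E
```

```text
173 (321.1, 287.7, 38.7, 44.5) [ 0.9 -0.9  0.3] [ 0.08 -0.01  0.03]
170 (321.0, 287.7, 38.8, 44.4) [-0.5 -0.2 -0.1] [-0.01  0.02  0.09]
167 (321.0, 287.7, 38.9, 44.4) [ 0.7 -0.2 -0. ] [0.01 0.03 0.  ]
164 (320.8, 287.7, 39.0, 44.5) [ 0.3  0.6 -0.3] [ 0.04  0.05 -0.08]
161 (320.8, 287.7, 39.0, 44.4) [-0.4  0.7  1. ] [ 0.06 -0.02 -0.02]
158 (320.8, 287.7, 39.0, 44.5) [ 0.1 -0.3 -0.2] [ 0.03 -0.03  0.01]
155 (320.8, 287.7, 39.1, 44.5) [-0.   0.5  0.6] [ 0.06 -0.04  0.02]
152 (320.8, 287.7, 39.0, 44.5) [-0.5 -0.   0.2] [-0.    0.   -0.05]
149 (320.8, 287.7, 39.0, 44.5) [-0.8 -0.4  0.2] [-0.01 -0.04  0.01]
146 (320.8, 287.7, 39.0, 44.4) [ 0.1 -0.3 -0.6] [-0.01 -0.01  0.  ]
143 (320.7, 287.7, 38.9, 44.3) [ 0.4 -0.3  0.2] [ 0.01 -0.01  0.02]
140 (319.9, 285.6, 35.5, 41.6) [-0.4 -0.  -0. ] [-0.02  0.   -0.02]
 [ 583.97 -230.52  156.48] [-0.35 -0.   -0.03] [-0.021  0.002 -0.016] 19.81
```

View pics/w6.png

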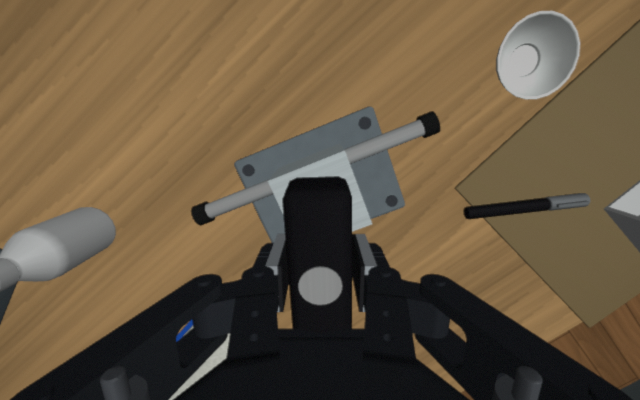

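```bash
python3 - <<'E'
from h import *
bot.pause(.2);print(disc()[1])
print(bot.move_linear([583.94,-230.54,147.5],velocity=30,f_stop=4));st();print(disc()[1])
E
```

```text
(320.2, 270.3, 37.2, 41.3)
False
 [ 583.8  -230.55  147.25] [-0.29 -0.72  0.01] [ 0.015 -0.067 -0.004] 20.51
(320.9, 283.2, 39.4, 44.6)
```

```bash
cat >> h.py <<'E'
def turn(a,z=147.4):
    bot.move_linear([583.94,-230.54,z],frame=Q(a),velocity=20)
    T=[];F=[]
    for _ in range(4): T.append(bot.read_torque()[2]);F.append(bot.read_ft_force());bot.pause(.02)
    return np.mean(T),np.mean(F,axis=0)
E
python3 - <<'E'
from h import *
for a in range(138,112,-2):
    T,F=turn(a);print(a,round(T,3),np.round(F,1))
    if abs(T)>.3: break
print(disc()[1]);st()
E
```

```text
138 -0.024 [-0.2 -0.1  0.2]
136 0.016 [-0.2  0.2  0.2]
134 0.009 [ 0.3 -0.1  0.4]
132 0.008 [-0.1  0.1 -0.2]
130 0.007 [-0.2 -0.2 -0.4]
128 -0.017 [-0.4  0.1 -0.1]
126 0.034 [-0.1  0.2 -0. ]
124 0.085 [ 0.1 -0.   0.1]
122 0.066 [-0.3 -0.  -0. ]
120 0.074 [-0.2 -0.6  0.2]
118 0.063 [-0.3 -0.2  0.1]
116 0.099 [ 0.  -0.4 -0.2]
114 0.099 [-0.4 -0.2  0.6]
(320.3, 282.7, 39.5, 44.3)
 [ 583.93 -230.52  147.38] [ 0.19 -0.39 -0.41] [-0.057  0.13   0.098] 24.73
```

```bash
python3 - <<'E'
from h import *
for a in list(range(112,95,-2))+list(range(95,60,-1)):
    T,F=turn(a);print(a,round(T,3),np.round(F,1))
    if abs(T)>.25: break
im,d=disc();cv2.imwrite("pics/w7.png",im);print(d);st()
E
```

```text
112 0.053 [-0.2 -0.7  0.3]
110 0.064 [-0.2 -0.2  0.5]
108 0.077 [ 0.  -0.3  0.2]
106 0.069 [-0.4  0.4  0.2]
104 0.078 [-0.1 -0.2  0.5]
102 0.037 [-0.2  0.   0.5]
100 0.059 [-0.7 -0.4  0.3]
98 0.04 [-0.5 -0.4  0.3]
96 0.056 [-0.2 -0.8  0.6]
95 0.12 [-0.9 -0.4  0. ]
94 0.082 [-0.6 -0.2  0.8]
93 0.088 [-0.8 -0.5 -0. ]
92 0.063 [-0.3 -0.4  0.2]
91 0.102 [-0.5 -0.2 -0.2]
90 0.082 [-0.9  0.1 -0.2]
89 0.1 [-0.8  0.1  0. ]
88 0.1 [-0.8 -0.5  0.4]
87 0.097 [-0.8  0.   0.2]
86 0.085 [-1.  -0.8  0.6]
85 0.084 [-0.8 -0.3  0. ]
84 0.103 [-0.7 -0.2  0. ]
83 0.081 [-0.5 -0.   0.6]
82 0.192 [-0.8  0.1  0.3]
81 0.233 [-0.5  0.2  0.4]
80 0.338 [-0.5 -0.1  0.4]
(320.4, 282.6, 39.5, 43.9)
 [ 583.94 -230.56  147.39] [-0.51 -0.29  0.2 ] [-0.084  0.259  0.246] 32.69
```

View pics/w7.png

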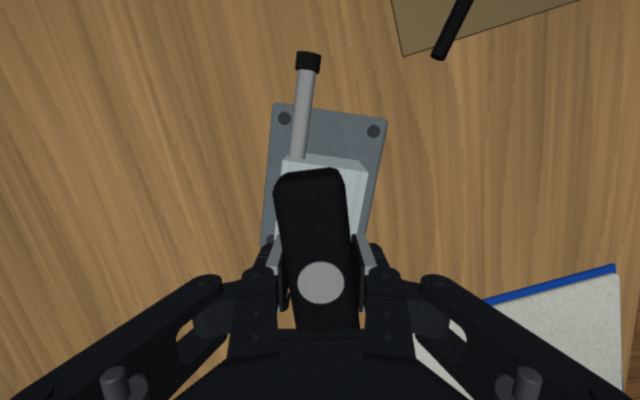

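```bash
python3 - <<'E'
from h import *
T,F=turn(86);print(T,F)
command_gripper(80);bot.pause(.2);print(bot.read_grip_width());st();im,d=disc();cv2.imwrite("pics/w8.png",im);print(d)
bot.move_linear([583.94,-230.54,200],velocity=80,f_stop=5);st()
bot.move_linear([583.94,-230.54,280],velocity=120);st()
bot.goto([540,-150,290],Q(86))
for n in("scene","wrist"): cv2.imwrite(f"pics/{n}9.png",imaging.grab_frame(n))
r=finder.place_of("hex_key_grip","wrist");print([(d["conf"],toworld(d["position"],"wrist")) for d in r])
im=cv2.imread("pics/scene9.png");cv2.imwrite("pics/c9.png",cv2.resize(im[100:260,180:340],None,fx=3.7,fy=3.7,interpolation=2));st()
E
```

```text
-0.02591433419348016 [-0.14356481  0.2703071  -0.04629576]
80.02781994422119
 [ 583.94 -230.54  147.4 ] [0.17 0.08 0.25] [ 0.079 -0.006  0.005] 33.74
(318.7, 283.6, 39.1, 44.0)
 [ 583.84 -230.28  199.72] [-1.37 -0.92 -0.  ] [-0.017  0.021 -0.008] 34.6
 [ 583.69 -230.27  279.32] [-0.09 -0.21 -1.01] [-0.046 -0.048  0.008] 35.42
[]
 [ 540.15 -150.85  289.86] [ 0.43 -0.22 -0.41] [-0.005 -0.043 -0.086] 36.09
```

View pics/c9.png

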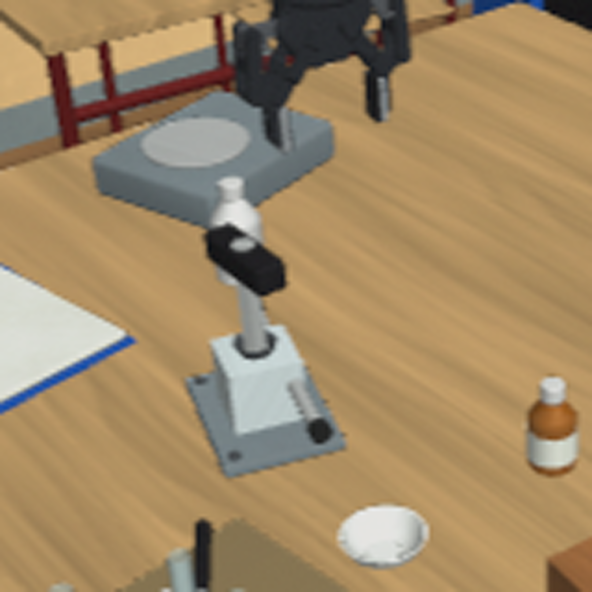

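View pics/wrist9.png

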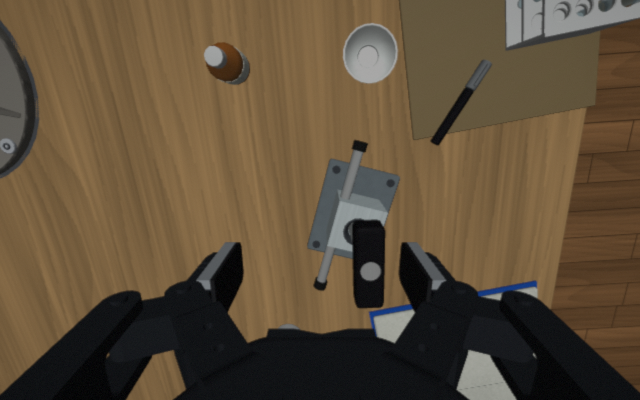

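```bash
python3 - <<'E'
from h import *
for z in(183,193): print(z,proj([584,-230.5,z],"wrist"),(proj([584,-230.5,z],"scene")-[180,100])*3.7)
r=finder.place_of("hex_key_grip","scene");print([(d["conf"],toworld(d["position"],"scene")) for d in r])
# yaw of key
P=imaging.camera_params("wrist")
g=cv2.cvtColor(cv2.imread("pics/wrist9.png"),6)[255:285,360:382];m=((g>120)*255).astype(np.uint8);M=cv2.moments(m,True);print(360+M["m10"]/M["m00"],255+M["m01"]/M["m00"])
E
```

```text
183 [370.13019447 270.66540445] [241.76435809 244.29613775]
193 [371.87436195 276.15628944] [240.50837274 233.95233469]
[(0.89, array([ 586.92420046, -228.97897373,  175.16630631])), (0.86, array([421.8820354 ,  97.72565396, 134.79614408])), (0.77, array([375.80537949, 224.17759702, 139.01252611])), (0.77, array([281.65142749, 310.17316415, 136.25285995])), (0.64, array([603.39187892, 449.40906612, 132.6202965 ]))]
370.09166666666664 270.9916666666667
```

```bash
python3 - <<'E'
from h import *
bot.close_job();print("ok")
E
```

```text
the job is handed in; nothing more can be done
ok
```

I took the black key out of the stand and lowered it into the bore. It rested on the screw under its own weight between loosened jaws. It dropped about 10 mm after roughly 40° of clockwise turning. I then turned the screw clockwise until the torque rose from about 0.1 N m to 0.34 N m at the stop, and released the key. The job was handed in after about 36 s.

**Last checks:**
- **Key height:** the disc on top of the handle appears at pixel (370.1, 271.0) in the wrist picture. A fully home, upright key projects to (370.1, 270.7), and the scene camera agrees within about a pixel.
- **Robot:** the gripper is open and clear of everything.
- **Surroundings:** the reagent bottle, dish and wash bottle look undisturbed in the pictures. I did not check the spare key or the beaker again at the end.
- **Disagreements:** the key finder missed the key in the last wrist picture. In the scene picture it put the handle centre at 175 mm high instead of 169 mm, a little over its stated error of about 4 mm. I trusted the disc measurement.
- **Screw angle:** this was never read directly. I inferred it from the torque rise and from about 42° of driven turning, which fits the 37–57° expected.

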